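# Tip the walnuts into the bowl under the trolley's low shelf

### The arm

A 6-joint arm with a two-finger parallel gripper is mounted at the origin on the work surface. World frame = base frame: x ahead of the robot, y to its left, z up, the work surface at z = 0. Lengths are in mm, angles in rad, forces in N, time in s.
With the tool pointing down it reaches from about 225 to 875 mm from the base axis. Payload 3.4 kg.
Tool frame: the origin (TCP) lies on the mounting face of the last link; the fingertips stand 173 mm ahead of it and the grasp point (between the pads) lies 155 mm ahead of it; z points along the fingers, y is the line along which they close (so a half turn about z gives the same grasp; the last joint's range is limited). The gripper opens to 85 mm and grips with 20 to 120 N. Pads are 22 mm wide; open, the fingers measure 114 mm over their backs; the gripper's body (76 mm by 85 mm) begins 54 mm behind the grasp point. The pads swing forward as they close: fully open they stand 13 mm farther back than shut.
Start: joints at [-1.402, 0.276, 1.505, -0, 1.361, -0.121], TCP at [164.308, -551.042, 404.728] pointing down, gripper open.
Joint ranges: [-2.89, 2.89], [-0.75, 2.08], [0.22, 2.7], [-1.18, 4.32], [0.11, 2.71], [-2.7, 2.7]. Speed limits (rad/s): [2.57, 2.57, 3.14, 3.14, 3.14, 3.14].

### API

Orientations are given as a unit quaternion [x, y, z, w].
In Python, from plant import manip gives the robot as it stands. The module is installed in compiled form; this text tells all that it offers. Calls block until the motion is done:
- manip.move_ptp(position, orientation): joint-space move of the TCP to a pose.
- manip.movel(position, ori=None, v=150, guard=None): straight line of the TCP; ori=None keeps the orientation; v is the mean speed in mm/s. With guard (N) it stops when the force on the tool has changed by that much, and returns True; else False.
- manip.move_j(angles): joint-space move.
- manip.set_gripper(opening, f_grip=None): finger opening in mm; f_grip is the grip in N (None keeps the last); returns when the fingers have stopped.
- manip.pause(seconds).
- manip.ik(position, orientation): joint angles nearest the present ones, or None.
- manip.read_state(): the state.
- manip.grab_frame(name): name is "scene" or "side" or "wrist"; returns a dict with "img" (384x512x3 uint8, blue, green, red), "z_map" (384x512 float32, mm along the optical axis (not along the pixel's ray), 0 where there is no reading), "vfov" (degrees; the focal length in pixels is half the picture's height over the tangent of half this angle, whatever the lens; pixels are square), "cx", "cy" (the principal point, pixels), "dist_coeffs" ([k1, k2, p1, p2, k3] as OpenCV has them; the pictures are not rectified), "world_to_cam" (4x4, takes a point from world to camera coordinates); the wrist camera has in their place "T_tool_cam" (4x4, takes a point from camera to tool coordinates, whose origin is the TCP and whose axes are the flange's). Camera axes: x right, y down, z forward; pixel columns grow to the right and rows downward; lengths in mm; the calibration is good to about 2 mm. A picture is of the moment at which its call begins: read the wrist's pose just before it.
A pose or a line that the arm cannot do raises manip.MotionError and nothing moves.
- manip.finish_job(): hands the job in; it is judged then, once.
The state is a dict: "time": time; "joint_pos": joint angles; "qvel": joint speeds; "joint_efforts": joint torques, N m; "tcp_pos": TCP position; "ee_rot": TCP orientation; "ft_force": force on the tool from outside, world axes, zero at the start; "moment": the same for the moment, N m; "gripper_width": finger opening in mm; "grasp_force": force on a finger pad.
Only numpy, scipy, OpenCV 4.12 (cv2) and the standard library are available. Lean on these libraries where they do the work, as an engineer would, in place of code of your own. Each camera call takes 0.05 s, during which the arm holds its last target. There are 200 camera calls.

### The job

Pick up the steel scoop by its wooden handle and, without knocking the rack, tip both walnuts out of it into the silicone bowl that stands under the low wire shelf. Then set the empty scoop back down level on the trolley top and let go of it.

Things in the scene. Friction and masses are not known exactly. Their poses are not given: they have to be found in the camera images.
- scoop_grip (a point): Loose steel scoop with two walnuts, 0.2 kg, sizes in mm. Point: middle of its wooden handle bar (82 x 16 wide x 22 tall), 45 above its base. x to the open nose, z up. Pan's back wall 47 ahead, 86 wide, 56 high; sides 35 high. Pouring lip 174 ahead, 31 below the point, at the end of a 20 deg ramp: nuts stay when level, roll out at 40 deg nose-down. Lean the hand 15 deg back to grip.
- rack: Fixed steel over-shelf; the cream pleated silicone bowl is fixed under it. Origin: on the trolley top under the bowl's centre; x from open front into the rack, z up. Bowl: rim 160 mm across, 65 high, wall 4. Wire shelf 270 wide, underside 200, top 212 above the trolley, front edge at x=-60, back at x=130. Only two rear posts (x=120, y=+-130). Two tins fixed on it at x=90, y=+-95, 30 high.
- walnut_a_center (a point): Centre of one of the two walnuts (brown, egg-round, 38 mm long, 35 mm thick, 14 g), in the scoop at the start. Its axes turn as it rolls.
- walnut_b_center (a point): Centre of the other walnut, of the same size.
Not all that is in view belongs to the job. What is shaped like the part that bears scoop_grip but purple is not meant.

How it is judged (in metres and radians):
On the way, in this order (a step that is already met when the one before it is completed fails the run):
1. the scoop is lifted off the trolley top by at least 40 mm with both walnuts in it (height (world z) of scoop_grip above 0.085 m and distance between each of walnut_a_center, walnut_b_center and scoop_grip below 0.17 m and height (world z) of each of walnut_a_center, walnut_b_center above 0.05 m), for 0.2 s.
2. both walnuts are in the silicone bowl (horizontal distance between each of walnut_a_center, walnut_b_center and rack below 0.075 m and height (world z) of each of walnut_a_center, walnut_b_center below 0.07 m), for 0.2 s.
At the end, for the whole second after the job is handed in: Both walnuts lie in the silicone bowl (centres within 75 mm of the bowl's axis and below 70 mm), and the scoop stands on the trolley top, level within 10 degrees, its grip point 35 to 57 mm above the top (all of step 2 and angle between scoop_grip's own z axis and vertical below 0.17 rad and height (world z) of scoop_grip between 0.035 and 0.057 m); the robot touches nothing.
It fails at once if the rack or its bowl is knocked or pushed with more than 30 N (contact force between rack and anything else above 30 N).
It also fails if it takes over 61 s, if anything falls off the work surface, if the arm or the gripper's body presses on something with over 40 N, if the wrist force passes 120 N, or if a joint passes its speed limit or range.

## Working session

There is one attempt and no reset: what is moved stays moved. The work goes in short steps, each a Python script; the robot and the scene stay as the last script left them, time stands still between calls to the robot, and variables do not carry over. Pictures are saved under pics/ and viewed, at most 10 in all, crops included, and the job is handed in when it is done.

```bash
mkdir -p pics; cat > h.py <<'E'
from plant import manip
import numpy as np, cv2, pickle
from scipy.spatial.transform import Rotation as R
def K(f):
    h,w=f["img"].shape[:2]; fl=h/2/np.tan(np.radians(f["vfov"])/2)
    return np.array([[fl,0,f["cx"]],[0,fl,f["cy"]],[0,0,1.]])
def grab(n):
    s=manip.read_state(); f=dict(manip.grab_frame(n))
    if "world_to_cam" in f: f["T"]=np.linalg.inv(np.array(f["world_to_cam"]))
    else:
        T=np.eye(4); T[:3,:3]=R.from_quat(s["ee_rot"]).as_matrix(); T[:3,3]=s["tcp_pos"]
        f["T"]=T@np.array(f["T_tool_cam"])
    return f
def ray(f,uv):
    p=cv2.undistortPoints(np.array(uv,float).reshape(-1,1,2),K(f),np.array(f["dist_coeffs"],float)).reshape(-1,2)
    return np.c_[p,np.ones(len(p))]
def world(f,uv):
    uv=np.array(uv).reshape(-1,2); d=f["z_map"][uv[:,1].astype(int),uv[:,0].astype(int)]
    return (ray(f,uv)*d[:,None])@f["T"][:3,:3].T+f["T"][:3,3]
def cloud(f):
    v,u=np.mgrid[:384,:512]; uv=np.c_[u.ravel(),v.ravel()]
    return world(f,uv).reshape(384,512,3)
def plane(f,uv,z):
    d=ray(f,uv)@f["T"][:3,:3].T; o=f["T"][:3,3]
    return o+d*((z-o[2])/d[:,2])[:,None]
E
python3 - <<'E'
from h import *
fs={n:grab(n) for n in("scene","side","wrist")}
pickle.dump(fs,open("f0.pkl","wb"))
im=np.hstack([fs["scene"]["img"],fs["side"]["img"]])
cv2.imwrite("pics/scene.png",cv2.resize(fs["scene"]["img"],(800,600)));cv2.imwrite("pics/side.png",cv2.resize(fs["side"]["img"],(800,600)))
for n in fs: print(n,fs[n]["vfov"],fs[n]["dist_coeffs"],fs[n]["T"].round(2).tolist(), (fs[n]["z_map"]>0).mean())
s=manip.read_state(); print(s["time"],s["tcp_pos"],s["ee_rot"],s["ft_force"])
E
```

```text
scene 47.21450366434396 [-0.08187397  0.          0.          0.          0.        ] [[0.08, 0.74, -0.67, 1164.57], [1.0, -0.04, 0.07, -175.37], [0.02, -0.68, -0.74, 782.78], [0.0, 0.0, 0.0, 1.0]] 0.9958394368489584
side 44.64395115381906 [0.05212913 0.         0.         0.         0.        ] [[-0.81, -0.41, 0.41, 35.87], [-0.58, 0.59, -0.56, 533.92], [-0.02, -0.69, -0.72, 941.35], [0.0, 0.0, 0.0, 1.0]] 0.9958750406901041
wrist 66.02354048673432 [-0.04623475  0.          0.          0.          0.        ] [[0.29, -0.92, -0.28, 235.46], [-0.96, -0.27, -0.08, -528.61], [-0.0, 0.29, -0.96, 373.63], [0.0, 0.0, 0.0, 1.0]] 0.9960123697916666
0.15 [ 164.29770083 -550.88176781  404.06477087] [ 9.89518424e-01  1.44405150e-01 -7.35695120e-06 -6.64395123e-04] [-0.31063243 -0.6737668   0.27842191]
```

View pics/scene.png

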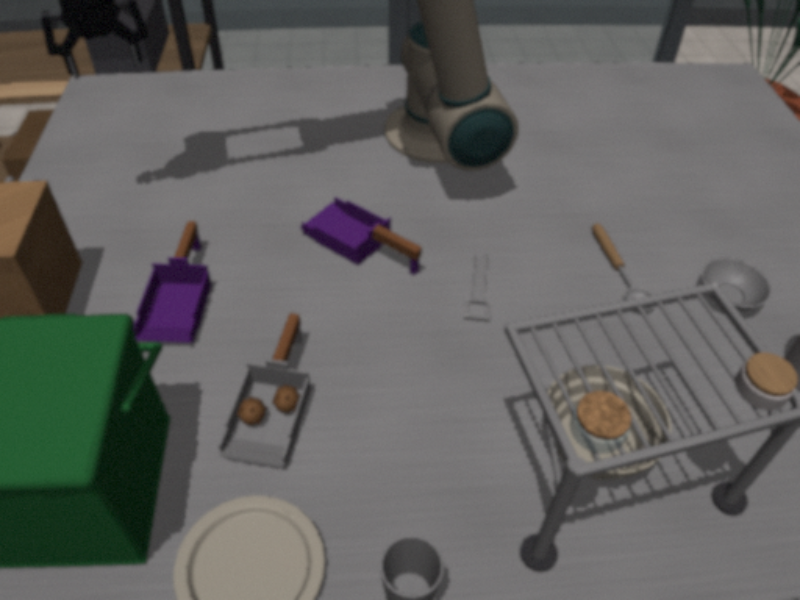

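View pics/side.png

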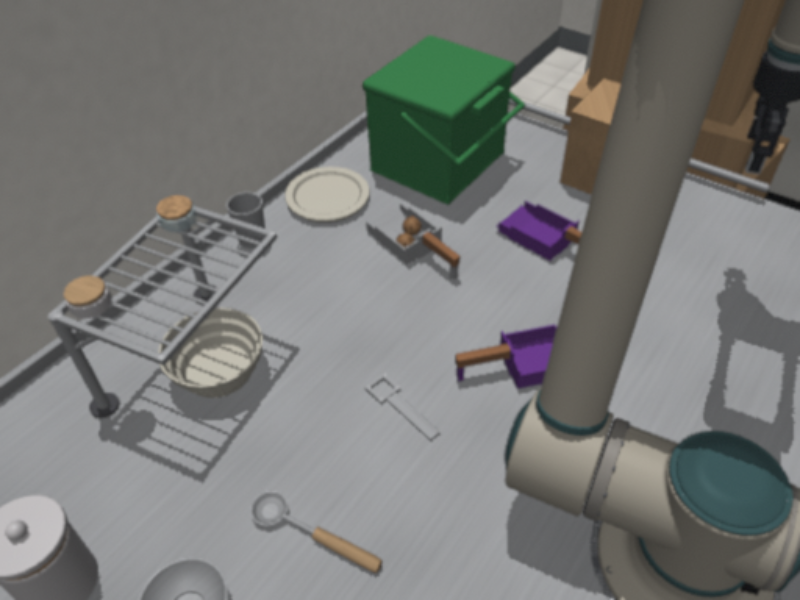

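The steel scoop is at scene (265,415) with its handle at (288,338) and two walnuts in the pan. The purple scoops at (175,300) and (345,230) are decoys because of their colour. The rack is at about (660,380), with its front towards the robot and the tins and posts at the back; the bowl is at about (610,420).

```bash
python3 - <<'E'
from h import *
fs=pickle.load(open("f0.pkl","rb"))
roi={"scene":(170,190,195,240),"side":(265,140,300,175)}
s=.64
for n in("scene","side"):
    f=fs[n]; P=cloud(f); im=f["img"]; hsv=cv2.cvtColor(im,cv2.COLOR_BGR2HSV)
    x0,y0,x1,y1=[int(v*s) for v in {"scene":(265,305,305,375),"side":(420,228,465,275)}[n]]
    m=np.zeros(im.shape[:2],bool); m[y0:y1,x0:x1]=True
    m&=(hsv[...,0]<15)&(hsv[...,1]>110)&(hsv[...,2]>40)&(P[...,2]>30)
    p=P[m]; c=p.mean(0); r=cv2.minAreaRect(p[:,:2].astype(np.float32)); print(n,"handle",m.sum(),c.round(1),"zpct",np.percentile(p[:,2],[5,50,95]).round(1),r)
    z=P[...,2]; xr=P[...,0]
    m=(z>203)&(z<220)&(xr>350)&(P[...,1]>0 ) if n=="scene" else (z>203)&(z<220)&(xr>350)&(P[...,1]>0)
    m=m.astype(np.uint8); nn,l,st,_=cv2.connectedComponentsWithStats(m,connectivity=8); 
    k=1+st[1:,4].argmax(); p=P[l==k]; print(" shelf",st[k].tolist(),cv2.minAreaRect(p[:,:2].astype(np.float32)),np.median(p[:,2]))
    # tins tops
    m=(z>232)&(z<260)&(xr>350)&(P[...,1]>0); nn,l,st,_=cv2.connectedComponentsWithStats(m.astype(np.uint8))
    for k in range(1,nn):
        if st[k,4]>60:
            p=P[l==k]; print(" tin",st[k].tolist(),cv2.minEnclosingCircle(p[:,:2].astype(np.float32)),np.median(p[:,2]))
    m=(z>55)&(z<72)&(xr>350)&(P[...,1]>0)&(hsv[...,2]>90)
    nn,l,st,_=cv2.connectedComponentsWithStats(m.astype(np.uint8))
    p=P[m]; print(" rim",m.sum(),p.min(0).round(),p.max(0).round())
E
```

```text
scene handle 199 [ 567.7 -271.1   58.6] zpct [51.3 55.1 57.8] ((846.4549560546875, -235.40455627441406), (646.468505859375, 35.94788360595703), 7.504483699798584)
 shelf [331, 181, 181, 126, 5354] ((758.234130859375, 133.8785400390625), (191.27894592285156, 275.6108093261719), 10.497140884399414) 210.20948231102483
 tin [474, 226, 37, 31, 807] ((795.1741333007812, 238.2212371826172), 27.938674926757812) 241.8782252423415
 tin [367, 250, 37, 35, 988] ((830.0634765625, 51.27429962158203), 27.758010864257812) 242.0278977280135
 rim 417 [642.  61.  55.] [802. 209.  69.]
side handle 147 [ 557.1 -270.9   54.9] zpct [48.  56.1 58.9] ((557.7125854492188, -272.952880859375), (16.511341094970703, 86.0148696899414), 75.41629028320312)
 shelf [30, 138, 144, 96, 2710] ((752.8838500976562, 143.50270080566406), (197.24093627929688, 254.7089385986328), 11.402935028076172) 210.8561549444147
 tin [100, 125, 24, 19, 346] ((826.115966796875, 49.91425323486328), 29.398420333862305) 243.1128080705908
 tin [41, 176, 29, 23, 473] ((790.1444091796875, 236.898681640625), 28.907337188720703) 242.10806339898795
 rim 608 [594.   0.  55.] [1367.  528.   72.]
```

```bash
cat >> h.py <<'E'
def ori(yaw,pitch,flip=1):
    """tool orientation for a scoop at yaw, nose-down pitch (rad), hand leaning 15 deg back"""
    S=R.from_euler("ZY",[yaw,pitch]).as_matrix(); a=np.radians(15)
    z=S@[np.sin(a),0,-np.cos(a)]; y=flip*S[:,1]; x=np.cross(y,z)
    return R.from_matrix(np.c_[x,y,z])
def tcp(grip,yaw,pitch,flip=1,d=155):
    o=ori(yaw,pitch,flip); return np.array(grip,float)-o.apply([0,0,d]),o.as_quat()
RO=np.array([722.,127.4,0]); RY=np.radians(10.6)
def rackp(x,z,y=0): return RO+R.from_euler("z",RY).apply([x,y,z])
def pourgrip(lx,lz,pitch):
    S=R.from_euler("ZY",[RY,pitch]); return rackp(lx,lz)-S.apply([174,0,-31])
E
python3 - <<'E'
from h import *
f=pickle.load(open("f0.pkl","rb"))["wrist"]; Tt=np.array(f["T_tool_cam"]); print(Tt.round(2).tolist())
yaw=np.radians(-14.6); g=np.array([557.7,-272.9,45])
for fl in(1,-1):
    print(fl,[None if q is None else np.round(q,2).tolist() for q in (manip.ik(*tcp(g,yaw,0,fl)),manip.ik(*tcp(pourgrip(-140,90,0),RY,0,fl)),manip.ik(*tcp(pourgrip(-45,88,0),RY,0,fl)),manip.ik(*tcp(pourgrip(-45,88,.9),RY,.9,fl)))])
for fl in (1,-1):
    o=ori(yaw,0,fl); C=o.as_matrix()@Tt[:3,:3]; aim=g+R.from_euler("z",yaw).apply([45,0,0])
    t=aim-C[:,2]*300-o.apply(Tt[:3,3]); q=manip.ik(t,o.as_quat()); print(fl,C[:,2].round(2),t.round(),q)
E
```

```text
[[-0.0, -0.96, -0.29, 74.54], [1.0, 0.0, -0.0, -0.92], [0.0, -0.29, 0.96, 30.31], [0.0, 0.0, 0.0, 1.0]]
1 [[-0.62, 0.43, 1.89, 0.17, 0.58, -2.06], [-0.05, 0.05, 2.2, 0.1, 0.64, -1.88], [0.0, 0.19, 2.03, 0.08, 0.67, -1.81], [0.09, 0.68, 1.0, -0.07, 2.1, -1.68]]
-1 [[-0.62, 0.43, 1.89, 0.17, 0.58, 1.08], [-0.05, 0.05, 2.2, 0.1, 0.64, 1.26], [0.0, 0.19, 2.03, 0.08, 0.67, 1.34], [0.09, 0.68, 1.0, -0.07, 2.1, 1.46]]
1 [ 0.51 -0.13 -0.85] [ 510. -259.  348.] [-0.62346883  0.24427722  1.71409844  0.11562592  0.94147952 -1.99619807]
-1 [-0.03  0.01 -1.  ] [ 534. -268.  355.] [-0.61074535  0.27453193  1.65263366  0.10946554  0.97116142  1.16409962]
```

```bash
python3 - <<'E'
from h import *
yaw=np.radians(-14.6); g=np.array([557.7,-272.9,45])
manip.move_ptp([510,-259,348],ori(yaw,0,1).as_quat())
f=grab("wrist"); pickle.dump(f,open("f1.pkl","wb")); cv2.imwrite("pics/w1.png",cv2.resize(f["img"],(800,600)))
P=cloud(f); hsv=cv2.cvtColor(f["img"],cv2.COLOR_BGR2HSV)
d=P-g; L=d[...,:2]@R.from_euler("z",yaw).as_matrix()[:2,:2]
m=(np.abs(L[...,0])<70)&(np.abs(L[...,1])<25)&(P[...,2]>48)&(P[...,2]<64)&(hsv[...,0]<15)&(hsv[...,1]>100)
p=P[m]; print(m.sum(),p[:,2].min(),np.median(p[:,2]),cv2.minAreaRect(p[:,:2].astype(np.float32)))
m=(np.abs(L[...,0])<200)&(np.abs(L[...,1])<70)&(P[...,2]>28)&(P[...,2]<75)
p=P[m]; r=cv2.minAreaRect(p[:,:2].astype(np.float32)); print("all",r)
print(manip.read_state()["time"])
E
```

```text
1514 48.392026539196195 56.13067497573235 ((559.9920654296875, -273.3404541015625), (15.505240440368652, 86.75910949707031), 76.01164245605469)
all ((619.4109497070312, -287.9688415527344), (86.18607330322266, 209.1175537109375), 75.83448791503906)
1.95
```

View pics/w1.png

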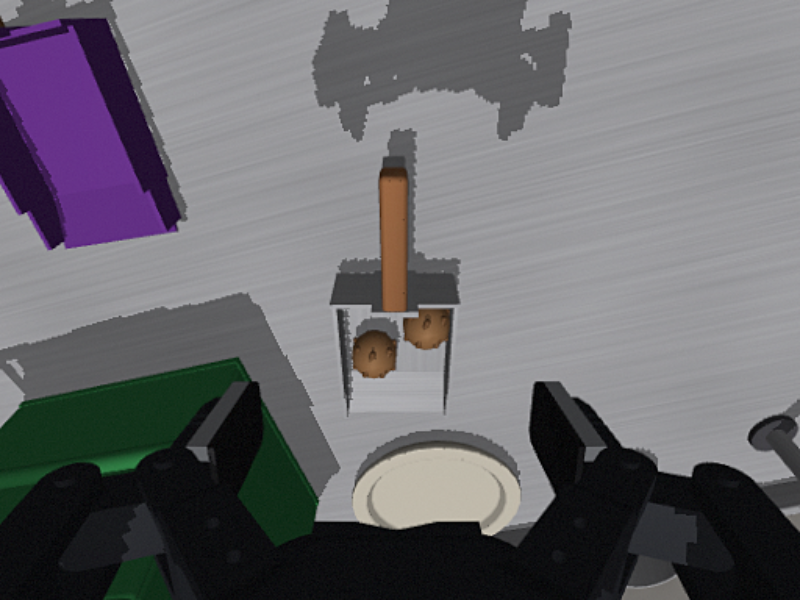

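The enlarged wrist view confirms the steel scoop. Its brown handle is at (393,240), the walnuts are at (373,353) and (427,325), and the purple decoy at (90,130) is well clear. Handle: centre (559.7,−273.2), top at 56 mm, yaw −14.1°. Next I grasp and lift.

```bash
python3 - <<'E'
from h import *
yaw=np.radians(-14.1); g=np.array([559.3,-273.1,45])
manip.set_gripper(70)
p,q=tcp(g,yaw,0,1,d=155+90); manip.move_ptp(p,q)
p,q=tcp(g,yaw,0,1,d=155)
print("guard",manip.movel(p,q,v=90,guard=15)); 
print("t",manip.read_state()["tcp_pos"]-p)
s=manip.read_state(); print(s["ft_force"])
manip.set_gripper(0,110); s=manip.read_state(); print(s["gripper_width"],s["grasp_force"],s["ft_force"])
manip.movel(p+[0,0,55],q,v=50); manip.pause(.3)
s=manip.read_state(); print(s["gripper_width"],s["grasp_force"],s["ft_force"],s["moment"],s["time"])
f=grab("wrist"); g2=grab("side"); pickle.dump((f,g2),open("f2.pkl","wb"))
cv2.imwrite("pics/w2.png",np.hstack([cv2.resize(f["img"],(400,300)),cv2.resize(g2["img"][100:220,190:350],(400,300))]))
E
```

```text
guard False
t [ 0.17828568 -0.15020629  0.56245477]
[-0.02289677  0.35562843  0.93502454]
14.16696315602023 107.87440896034241 [-1.39575511  0.89530656  5.92837857]
14.02026251163058 107.38106846809387 [-0.78602802  0.37877646 -1.9331229 ] [ 0.07207491  0.36904914 -0.02475516] 5.8833
```

View pics/w2.png

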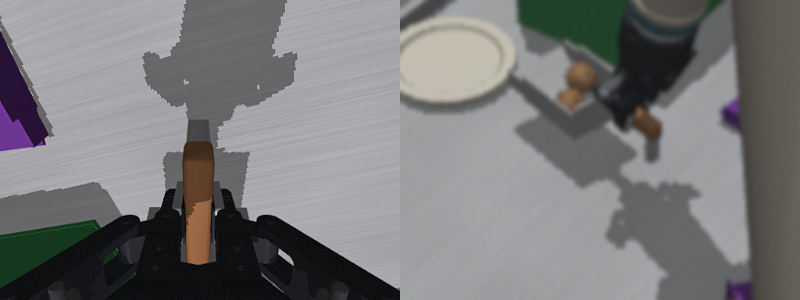

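Left pane (wrist): the handle at (198,210) is held between the pads. Right pane (side): the scoop is off the trolley with both walnuts at (578,75) and (570,98). Next I check the sag and move to the rack front.

```bash
cat > t.py <<'E'
from h import *
def tilt(f,g,yaw):
    P=cloud(f); hsv=cv2.cvtColor(f["img"],cv2.COLOR_BGR2HSV)
    L=(P-g)@R.from_euler("z",yaw).as_matrix()
    m=(np.abs(L[...,0])<45)&(np.abs(L[...,1])<5)&(L[...,2]>0)&(L[...,2]<25)&(hsv[...,0]<15)&(hsv[...,1]>90)
    x,z=L[m][:,0],L[m][:,2]; c=np.polyfit(x,z,1)
    k=np.abs(z-np.polyval(c,x))<2; c=np.polyfit(x[k],z[k],1)
    print("n",k.sum(),"x",x[k].min(),x[k].max(),"slope deg",np.degrees(np.arctan(c[0])),"z0",c[1]); 
E
python3 - <<'E'
from t import *
f,g2=pickle.load(open("f2.pkl","rb")); f1=pickle.load(open("f1.pkl","rb"))
y=np.radians(-14.1); tilt(f1,np.array([559.3,-273.1,45]),y); tilt(f,np.array([559.3,-273.1,100]),y); tilt(g2,np.array([559.3,-273.1,100]),y)
# joint-path check: ik chain for the transit and pour
for a in [tcp(pourgrip(-150,95,0),RY,0)]+[tcp(pourgrip(-45,90,np.radians(d)),RY,np.radians(d)) for d in (0,20,40,50,55)]:
    q=manip.ik(*a); print(np.round(q,2) if q is not None else None)
E
```

```text
n 977 x -42.30399041903957 44.28849999529057 slope deg 0.24045023542799795 z0 11.31879991120528
n 3074 x -43.16141140031513 43.008016008474364 slope deg 0.36193515069499277 z0 10.536197914765127
n 22 x -41.46198751309212 -9.980028801506867 slope deg 5.630661108103168 z0 13.307252587565783
[-0.06  0.03  2.2   0.1   0.66 -1.89]
[ 0.    0.19  2.02  0.08  0.67 -1.81]
[ 0.05  0.31  1.64 -0.01  1.28 -1.7 ]
[ 0.08  0.53  1.24 -0.05  1.81 -1.68]
[ 0.09  0.66  1.03 -0.06  2.06 -1.68]
[ 0.09  0.73  0.92 -0.07  2.19 -1.68]
```

```bash
python3 - <<'E'
from t import *
s=manip.read_state(); p=s["tcp_pos"]+[0,0,25]
manip.movel(p,v=80)
p,q=tcp(pourgrip(-150,92,0),RY,0); manip.movel(p,q,v=130); manip.pause(.2)
f=grab("wrist"); g=pourgrip(-150,92,0); tilt(f,g,RY)
print(manip.read_state()["time"],manip.read_state()["ft_force"])
a=grab("scene"); b=grab("side"); pickle.dump((f,a,b),open("f3.pkl","wb"))
cv2.imwrite("pics/w3.png",np.hstack([cv2.resize(a["img"][100:340,220:512],(400,330)),cv2.resize(b["img"][70:290,0:260],(400,330))]))
E
```

```text
n 3059 x -42.397695165782416 43.42157231836985 slope deg 0.4082998194303659 z0 10.836371776942245
9.6083 [ 0.10571494 -0.04468758 -1.46760967]
```

View pics/w3.png

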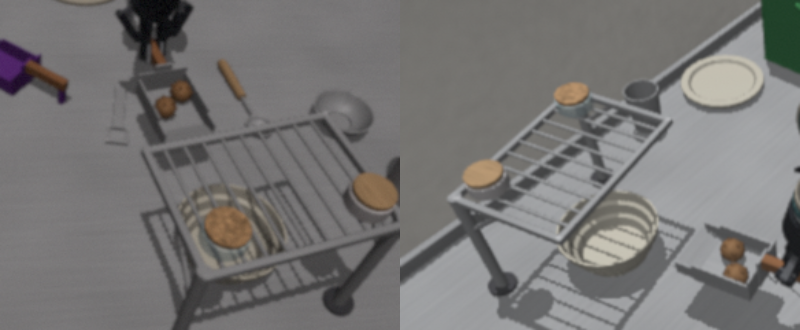

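Left pane: the scoop is level in front of the rack with its walnuts at (166,105) and (180,90). The bowl is at (235,225) under the shelf. I check the bowl centre, then advance and pour.

```bash
python3 - <<'E'
from t import *
from scipy.optimize import least_squares
f,a,b=pickle.load(open("f3.pkl","rb"))
for n,c in(("scene",a),("side",b)):
    P=cloud(c).reshape(-1,3); P=P[(P[:,2]>61)&(P[:,2]<68)&(np.linalg.norm(P[:,:2]-RO[:2],axis=1)<100)&(np.linalg.norm(P[:,:2]-RO[:2],axis=1)>60)]
    r=least_squares(lambda v:np.hypot(P[:,0]-v[0],P[:,1]-v[1])-79,RO[:2],loss="soft_l1",f_scale=2); print(n,len(P),r.x)
def go(lx,lz,deg,v):
    p,q=tcp(pourgrip(lx,lz,np.radians(deg)),RY,np.radians(deg)); return manip.movel(p,q,v=v,guard=12)
print("adv",go(-48,92,0,70))
for d in range(6,45,6):
    hit=go(-48,92 if d<25 else 87,d,75)
    if hit: print("hit",d); break
s=manip.read_state(); print(s["time"],s["ft_force"])
if not hit: print(go(-48,87,46,60))
manip.pause(.6)
s=manip.read_state(); print(s["time"],s["ft_force"])
w=grab("wrist");a=grab("scene"); b=grab("side"); pickle.dump((w,a,b),open("f4.pkl","wb"))
cv2.imwrite("pics/w4.png",np.hstack([cv2.resize(a["img"][100:340,220:512],(400,330)),cv2.resize(b["img"][70:290,0:260],(400,330))]))
E
```

```text
scene 362 [724.39297924 126.86680925]
side 318 [720.28897715 127.40985131]
adv False
15.0833 [-0.2801799   1.26126976 -2.10858361]
False
16.1583 [-0.47436876 -0.86860651 -1.92440928]
```

View pics/w4.png

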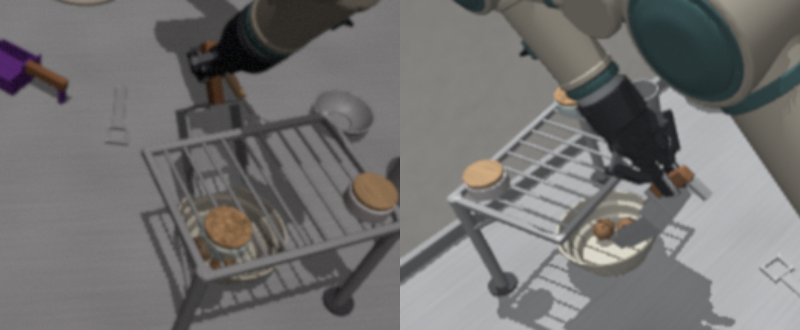

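Right pane: the pan is empty-looking and the walnuts lie in the bowl at (603,228) and (625,225). I level out, withdraw and verify.

```bash
python3 - <<'E'
from t import *
def go(lx,lz,deg,v):
    p,q=tcp(pourgrip(lx,lz,np.radians(deg)),RY,np.radians(deg)); return manip.movel(p,q,v=v,guard=12)
for d in (38,30,22,14,7,0): 
    if go(-48,92,d,110): print("hit",d); break
print(go(-190,92,0,110)); manip.pause(.2)
s=manip.read_state(); print(s["time"],s["ft_force"])
w=grab("wrist");a=grab("scene"); b=grab("side"); pickle.dump((w,a,b),open("f5.pkl","wb"))
tilt(w,pourgrip(-190,92,0),RY)
for n,c in(("scene",a),("side",b)):
    P=cloud(c); h=cv2.cvtColor(c["img"],cv2.COLOR_BGR2HSV); m=(np.linalg.norm(P[...,:2]-RO[:2],axis=-1)<80)&(P[...,2]<80)&(P[...,2]>3)&(h[...,0]<18)&(h[...,1]>100)
    nn,l,st,ce=cv2.connectedComponentsWithStats(m.astype(np.uint8))
    for k in range(1,nn):
        if st[k,4]>8: print(n,st[k].tolist(),np.median(P[l==k],axis=0).round())
cv2.imwrite("pics/w5.png",np.hstack([cv2.resize(a["img"][60:340,220:512],(400,380)),cv2.resize(b["img"][70:290,0:260],(400,330),interpolation=2)[:380] if 0 else cv2.resize(b["img"][110:330,50:330],(400,380))]))
E
```

```text
False
20.8917 [ 0.23184593 -0.91738565 -1.21861338]
n 3072 x -41.97155796717137 44.284221898166116 slope deg 0.4196480394322592 z0 10.787050970732642
scene [366, 280, 6, 8, 20] [741.  93.  31.]
scene [374, 289, 6, 6, 25] [760. 103.  33.]
side [127, 217, 11, 12, 108] [745. 120.  35.]
side [142, 216, 12, 12, 113] [717.  95.  35.]
```

View pics/w5.png

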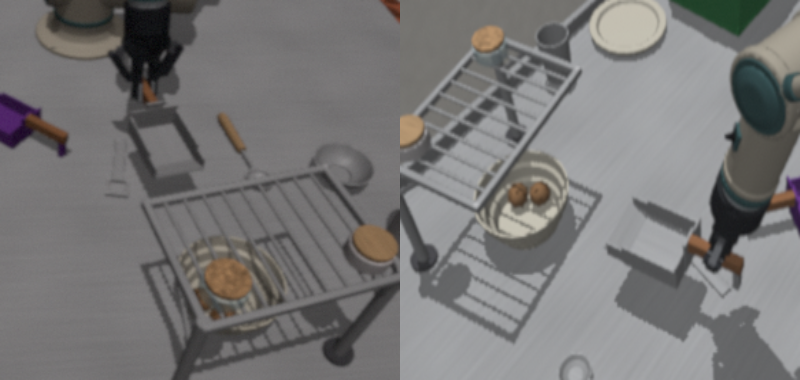

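Both walnuts are in the bowl at (518,193) and (541,193), and the scoop is empty. I set it down where it came from, which is a clear spot.

```bash
python3 - <<'E'
from t import *
yaw=np.radians(-14.1); g=np.array([559.3,-273.1,45])
p,q=tcp(g,yaw,0)
manip.movel(p+[0,0,75],q,v=160); manip.movel(p+[0,0,12],q,v=90)
print("guard",manip.movel(p+[0,0,-3],q,v=15,guard=3))
s=manip.read_state(); print(s["time"],s["tcp_pos"]-p,s["ft_force"])
manip.set_gripper(45); manip.pause(.2); manip.set_gripper(70)
p2,q=tcp(g,yaw,0,1,d=155+110); print(manip.movel(p2,q,v=80,guard=8)); manip.pause(.5)
w=grab("wrist"); tilt(w,g,yaw); a=grab("scene"); b=grab("side")
s=manip.read_state(); print(s["time"],s["ft_force"])
cv2.imwrite("pics/w6.png",np.hstack([cv2.resize(w["img"],(400,300)),cv2.resize(b["img"][70:250,50:330],(400,300))]))
E
```

```text
guard True
25.1 [-0.0708604   0.04809853  0.58621959] [-0.77154937  0.02880529  4.67492365]
False
n 1118 x -42.73700574114998 43.52319674969989 slope deg 0.30582624403817027 z0 11.331326570139685
28.2417 [ 0.50248519 -0.14077011 -0.09101167]
```

View pics/w6.png

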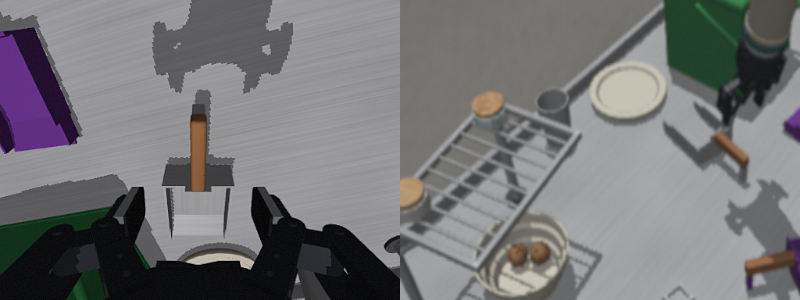

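The scoop stands level and free (tilt 0.3°, handle top 56 mm up) at (198,170). The walnuts are in the bowl at (518,253) and (540,252), and the gripper is clear.

```bash
python3 -c "
from plant import manip
print(manip.finish_job())"
```

```text
the job is handed in; nothing more can be done
None
```

I tipped both walnuts into the silicone bowl, set the empty scoop back down level and released it, and handed the job in at about 28 s; no contact with the rack showed up, but the hand-in returned no verdict.

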